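# Fit the right U-plate under the gear on the press table

## Robot

A 7-joint arm with a two-finger parallel gripper is mounted at the origin on the work surface. World frame = base frame: x ahead of the robot, y to its left, z up, the work surface at z = 0. Lengths are in m, angles in rad, forces in N, time in s.
With the tool pointing down it reaches from about 0.425 to 0.8 m from the base axis. Payload 8.3 kg.
Tool frame: the origin (TCP) lies on the centre line of the jaws, within the pads' length; the fingertips stand 22 mm ahead of it and the grasp point (between the pads) lies 3 mm ahead of it; z points along the fingers, y is the line along which they close (so a half turn about z gives the same grasp; the last joint's range is limited). The gripper opens to 85 mm and grips with 20 to 120 N. Pads are 22 mm wide; open, the fingers measure 114 mm over their backs; the gripper's body (76 mm by 85 mm) begins 54 mm behind the grasp point. The pads swing forward as they close: fully open they stand 13 mm farther back than shut.
Start: joints at [-1.266, 0.383, 0.016, 1.37, -0.006, 1.388, -0.046], TCP at [0.225, 0.583, 0.253] pointing down, gripper open.
Joint ranges: [-2.95, 2.95], [-0.25, 2.06], [-1.52, 1.56], [0.18, 2.33], [-1.44, 4.58], [0.02, 2.06], [-3.01, 3.01]. Speed limits (rad/s): [2.39, 2.39, 3.01, 3.01, 3.14, 3.14, 3.14].

## Interface

Orientations are given as a unit quaternion [w, x, y, z].
In Python, from cell import arm gives the robot as it stands.
- The arm moves only by the tool play_rows, never from a script. Its arguments are lists of equal length, an entry for each row: "rot": the turn, a rotation vector about the tool's x, y, z normalised to -1 to 1, where 1 is 45 degrees, a list of three; "xyz": the shift along the tool's x, y, z normalised to -1 to 1, where 1 is 150 mm, a list of three; "grip": the closure, from 0 (fully open) to 1 (shut). In form: {"rot": [[rx, ry, rz], ...], "xyz": [[dx, dy, dz], ...], "grip": [grip, ...]}. A call has 1 to 8 rows; each row is the pose to reach, as a shift and turn from the pose commanded when the call began, along the tool's axes at that moment; what a row does not reach only later rows make up. A row lasts 1/12 s, in which the tool goes at most 41.7 mm and 7.16 degrees, less where a joint would pass 70% of its speed; a pose out of reach is approached as far as the arm can. A call with a number of a shift or a turn outside -1 to 1 is refused whole. A call with a gripper value outside its range is refused whole. The fingers move at their own pace and stop on an object; "squeeze" is the grip in N (left out, the last holds). Time passes only in rows, so rows that repeat a pose let the fingers close. It gives the time, the measured TCP pose, the force, the opening and the grip force at its end, in the units of the state.
- arm.get_state(): the state, without advancing time (a new reading comes with each control period).
- arm.grab_frame(name): name is "scene" or "top"; returns a dict with "img" (400x640x3 uint8, red, green, blue), "fovy" (degrees; the focal length in pixels is half the picture's height over the tangent of half this angle, whatever the lens; pixels are square), "cx", "cy" (the principal point, pixels), "camera_from_world" (4x4, takes a point from world to camera coordinates). Camera axes: x right, y up, looking along -z (the intrinsics and any distortion apply to the point x, -y, -z); pixel columns grow to the right and rows downward; lengths in m; the calibration is good to about 2 mm. A picture is of the moment at which its call begins. There is no depth.
- arm.job_done(): hands the job in; it is judged then, once.
The state is a dict: "time": time; "joint_pos": joint angles; "qd": joint speeds; "joint_torque": joint torques, N m; "ee_pos": TCP position; "orientation": TCP orientation; "force": force on the tool from outside, world axes, zero at the start; "wrist_torque": the same for the moment, N m; "grip_width": opening from 0.0 (shut) to 1.0 (fully open); "grasp_force": force on a finger pad.
Only numpy, scipy, OpenCV 4.12 (cv2) and the standard library are available. Lean on these libraries where they do the work, as an engineer would, in place of code of your own. Each camera call takes 0.05 s, during which the arm holds its last target. There are 200 camera calls.

## Task

The gear on the shaft standing in the press table needs support before the shaft is pressed out: of the three U-shaped steel plates, find the one whose slot just fits that shaft (2 mm wider than it) and slide it flat along the press table under the gear, fully home until it stops gently against the shaft - do not ram it. Leave the other two plates lying flat on the press table, clear of the gear, and leave everything else on the bench where it is.

Things in the scene. Friction and masses are not known exactly. Their poses are not given: they have to be found in the camera images.
- press_table: fixed dark machined steel plate, 340 x 500 mm, 20 mm thick, top face 20 mm above its origin. Origin: underside, straight below the axis of the shaft standing in it; it spans x = -265 to +75 mm, y = -250 to +250 mm of its frame (-x towards the robot). Support plates slide on it with ordinary steel friction (3 to 7 N to push one)
- plate_a: one of three unmarked look-alike U-shaped steel support plates lying flat, mouth roughly away from the robot: 130 long, 100 wide, 12 mm thick, about 0.85 kg. Their slots are 40, 46 and 52 mm wide between flat parallel walls (the prongs beside the slot 30, 27 and 24 mm wide); which plate has which is not told: see or measure it. Its frame: as told for plate_b
- plate_b: U-plate like plate_a. In all three the origin is on the underside at the centre of the slot's rounded closed end, midway across; +x runs along the slot to its mouth, z up. Prong tips at x = +60 mm, straight rear edge at x = -70 mm, slot's closed end at x = minus half the slot width; the last 10 mm of the mouth flare 5 mm each side
- plate_c: U-plate like plate_a, frame as plate_b. Each plate's slot fits one shaft with 2 mm to spare in width
- shaft_a: one of three look-alike upright gearbox shafts, rigidly held, 175 mm tall: one stands in the press table, two in the shaft stand. They are 38, 44 and 50 mm in diameter, each the same all the way up; which is which is not told: see or measure it, e.g. on the bare top end. Origin: on the axis at the foot (level with the press table's top face), z up. More under shaft_b
- shaft_b: shaft like shaft_a. On each of the three, by height above the origin: bare shaft 0-15 mm, toothed gear 104 mm across 15-43, hub 72 mm across 43-55, clutch drum 120 mm across 55-115 (overhangs the gear), hub 66 mm across 115-125, bare shaft end 125-175
- shaft_c: shaft like shaft_a, built as told for shaft_b
- shaft_stand: fixed wooden board with green edges, 320 x 150 mm, top 20 mm above its origin (centre of underside); two spare shafts stand in it, 140 mm apart along its x
- bearing: bystander: steel bearing ring 72 mm across, 18 mm high, lying on the press table; origin: centre of underside
- synchro_ring: bystander: brass ring 74 mm across, 10 mm high, lying on the press table; origin: centre of underside
- wrench: bystander: 200 mm spanner lying on the bench to the right; origin near its middle, underneath
- impact_wrench: bystander: black and silver impact wrench lying on its side to the right, about 170 x 190 mm, 62 mm high; origin under the motor body, nose to its +x, handle to its -y
- gear_wheel: bystander: loose gear 88 mm across, 34 mm high at the hub, on the bench to the left; origin: centre of underside
Mind the look-alikes: they are no part of the job. Leave any blue or turquoise look-alike of the plate_c alone. What is shaped like the plate_b but brown is not meant.

How it is judged:
At the end, for the whole second after the job is handed in: The plate whose slot is 2 mm wider than the shaft in the press table has its slot's round centre within 4 mm of that shaft's axis (horizontally), the other two plates have theirs more than 115 mm from it, and all three lie flat (within 0.06 rad and 4 mm of the press table's face) and at rest (z of plate_a in the frame of press_table between 0.016 and 0.024 m and angle between each of plate_a, plate_b, plate_c's own z axis and vertical below 0.06 rad and linear speed of each of plate_a, plate_b, plate_c below 0.01 m/s and z of plate_b in the frame of press_table between 0.016 and 0.024 m and z of plate_c in the frame of press_table between 0.016 and 0.024 m and ((horizontal distance between shaft_a and press_table below 0.03 m and horizontal distance between plate_a and shaft_a below 0.004 m and horizontal distance between each of plate_b, plate_c and shaft_a above 0.115 m) or (horizontal distance between shaft_c and press_table below 0.03 m and horizontal distance between plate_b and shaft_c below 0.004 m and horizontal distance between each of plate_a, plate_c and shaft_c above 0.115 m) or (horizontal distance between shaft_b and press_table below 0.03 m and horizontal distance between plate_c and shaft_b below 0.004 m and horizontal distance between each of plate_a, plate_b and shaft_b above 0.115 m))); the robot touches nothing.
It fails at once if a plate was rammed against the shaft (more than 60 N) (contact force between any of plate_a, plate_b, plate_c and shaft_a above 60 N or contact force between any of plate_a, plate_b, plate_c and shaft_b above 60 N or contact force between any of plate_a, plate_b, plate_c and shaft_c above 60 N).
It fails at once if a bystander was moved more than 30 mm (distance of any of bearing, synchro_ring, wrench, impact_wrench, gear_wheel from where it was at the start of the episode above 0.03 m).
It also fails if it takes over 72 s, if anything falls off the work surface, if the arm or the gripper's body presses on something with over 40 N, if the wrist force passes 120 N, or if a joint passes its speed limit or range.

## Working session

There is one attempt and no reset: what is moved stays moved. The work goes in short steps, Python scripts to look and compute and a tool call to move; the robot and the scene stay as the last step left them, time stands still between calls to the robot, and variables do not carry over. Pictures are saved under pics/ and viewed, at most 10 in all, crops included, and the job is handed in when it is done.

Besides the shell and the picture viewer there is one more tool, called after ">>>" as a command line: name --argument value ..., lists and objects as JSON in quotes. play_rows: Moves the arm, as the interface text tells. Scaled input: -1 to 1 covers 150 mm each way for a shift and 45 degrees each way for a turn. Its arguments: {"type":"object","properties":{"rot":{"type":"array"},"xyz":{"type":"array"},"grip":{"type":"array"},"squeeze":{"type":"number"}},"required":["rot","xyz","grip"]}

```bash
mkdir -p pics; ls; python3 - <<'E'
from cell import arm
import cv2,json
s=arm.get_state(); print({k:s[k] for k in('time','ee_pos','orientation','force','grip_width')})
for n in("scene","top"):
    f=arm.grab_frame(n); cv2.imwrite(f"pics/{n}0.png",f["img"][:,:,::-1]); print(n,{k:v for k,v in f.items() if k!='img'})
E
```

```text
pics
{'time': 0.0, 'ee_pos': array([0.22453104, 0.582791  , 0.25227968]), 'orientation': array([-1.63242360e-04,  1.82839971e-01,  9.83142212e-01, -9.53875315e-04]), 'force': array([ 0.15503694,  0.22875655, -0.39328778]), 'grip_width': 0.9963880857786449}
scene {'fovy': 53.73054084309862, 'cx': 324.77210022496973, 'cy': 205.42896310056094, 'camera_from_world': array([[ 0.24500608,  0.96927603, -0.02181735, -0.14707338],
       [-0.58226892,  0.16509978,  0.79605589,  0.242904  ],
       [ 0.77519993, -0.18233497,  0.60482975, -1.53799362],
       [ 0.        ,  0.        ,  0.        ,  1.        ]])}
top {'fovy': 48.77401289970019, 'cx': 318.46164383974724, 'cy': 195.2776491513687, 'camera_from_world': array([[ 0.02394827, -0.99966749, -0.00955957,  0.00888285],
       [ 0.99594241,  0.0230271 ,  0.08699696, -0.50686642],
       [-0.0867479 , -0.01160421,  0.99616271, -1.22855132],
       [ 0.        ,  0.        ,  0.        ,  1.        ]])}
```

View pics/scene0.png

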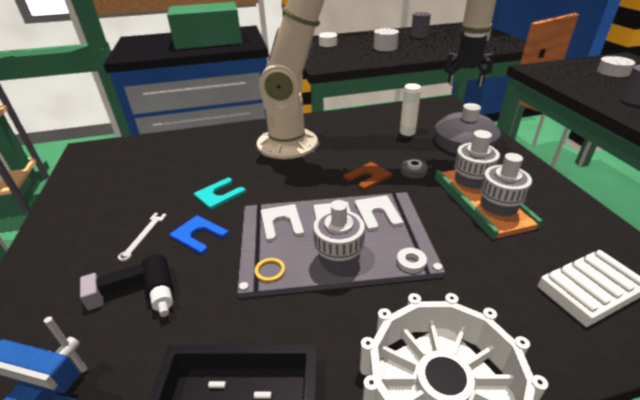

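View pics/top0.png

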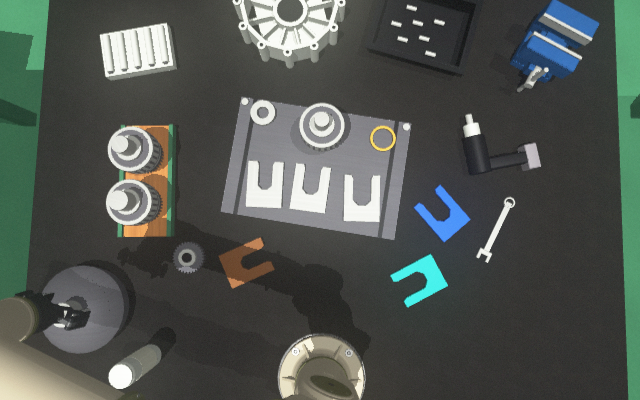

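The top view shows the three white plates at about (265,185), (311,187) and (362,197). The pressed shaft is at (322,126) and the spares are at (130,148) and (128,202). The blue, turquoise and brown pieces are decoys. Next I'll rectify the picture at the plates' top plane and at the shaft-top plane.

```bash
cat > h.py <<'E'
import numpy as np,cv2
from cell import arm
def avg(name,n=6):
    fs=[arm.grab_frame(name) for _ in range(n)]; f=fs[0]; f["img"]=np.mean([g["img"].astype(float) for g in fs],0); return f
def proj(f,P):
    P=np.atleast_2d(P); C=f["camera_from_world"]; c=P@C[:3,:3].T+C[:3,3]
    F=200/np.tan(np.radians(f["fovy"]/2)); return np.c_[f["cx"]+F*c[:,0]/-c[:,2], f["cy"]+F*c[:,1]/c[:,2]]
def rect(f,x0,x1,y0,y1,z,s=0.0005):
    """rectified: rows x descending, cols y descending (as seen in top view)"""
    xs=np.arange(x1,x0,-s); ys=np.arange(y1,y0,-s); X,Y=np.meshgrid(xs,ys,indexing='ij')
    uv=proj(f,np.c_[X.ravel(),Y.ravel(),np.full(X.size,z)]).astype(np.float32).reshape(X.shape+(2,))
    return cv2.remap(f["img"].astype(np.float32),uv[...,0],uv[...,1],cv2.INTER_CUBIC),xs,ys
def unproj(f,uv,z):
    C=f["camera_from_world"];R=C[:3,:3];o=-R.T@C[:3,3];F=200/np.tan(np.radians(f["fovy"]/2))
    d=R.T@np.array([(uv[0]-f["cx"])/F,-(uv[1]-f["cy"])/F,-1]);return o+d*(z-o[2])/d[2]
E
cat > m.py <<'E'
from h import *
f=avg("top")
np.save("f.npy",f,allow_pickle=True)
for uv,z in(((322,122),.195),((124,145),.195),((121,201),.195),((245,101),.02),((407,127),.02),((223,211),.02),((394,239),.02)): print(uv,unproj(f,uv,z).round(4))
R,xs,ys=rect(f,.34,.80,-.30,.26,.032,.001)
cv2.imwrite("pics/r.png",np.clip(R[:,:,::-1],0,255))
T=[]
for uv in((322,122),(124,145),(121,201)):
    p=unproj(f,uv,.195); A,_,_=rect(f,p[0]-.06,p[0]+.06,p[1]-.06,p[1]+.06,.195,.0005); T.append(A[:238,:238])
cv2.imwrite("pics/t.png",np.clip(np.hstack(T)[:,:,::-1],0,255))
E
python3 m.py
```

```text
(322, 122) [0.6738 0.0144 0.195 ]
(124, 145) [0.6053 0.5033 0.195 ]
(121, 201) [0.4662 0.502  0.195 ]
(245, 101) [0.776  0.2403 0.02  ]
(407, 127) [ 0.7094 -0.2288  0.02  ]
(223, 211) [0.4557 0.2905 0.02  ]
(394, 239) [ 0.3883 -0.1944  0.02  ][ WARN:0@5.232] global loadsave.cpp:1063 imwrite_ Unsupported depth image for selected encoder is fallbacked to CV_8U.
```

View pics/r.png

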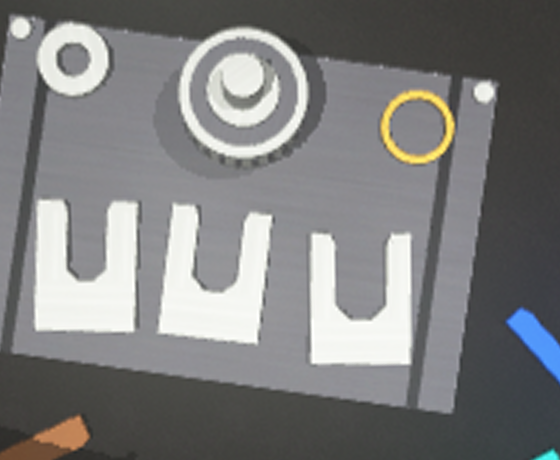

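View pics/t.png

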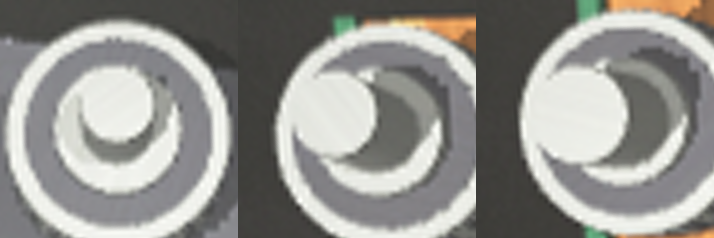

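Measured bare ends are about 37, 43.5 and 53 mm, left to right, so the press shaft is the 38 mm one and needs the 40 mm slot. The leftmost plate looks narrowest, and I'll fit the poses and widths to confirm it.

```bash
cat > fit.py <<'E'
from h import *
from scipy.optimize import minimize
S=.0005
def poly(w):
    a=np.linspace(-np.pi/2,-3*np.pi/2,15); h=w/2
    arc=np.c_[h*np.cos(a),h*np.sin(a)]
    return np.r_[[[-.07,.05],[-.07,-.05],[.06,-.05],[.06,-h-.005],[.05,-h]],arc,[[.05,h],[.06,h+.005],[.06,.05]]]
def fitplate(f,x,y,yaw=0,ws=(.040,.046,.052)):
    R,xs,ys=rect(f,x-.12,x+.12,y-.12,y+.12,.032,S); g=np.clip((R.mean(2)-110)/110,0,1)
    out=[]
    for w in ws:
        def cost(p):
            c,s=np.cos(p[2]),np.sin(p[2]);P=poly(w)@np.array([[c,s],[-s,c]])+p[:2]
            q=np.c_[(ys[0]-P[:,1])/S,(xs[0]-P[:,0])/S]
            m=np.zeros(g.shape,np.uint8);cv2.fillPoly(m,[np.int32(np.round(q*16))],255,cv2.LINE_AA,4)
            k=cv2.dilate(m,np.ones((25,25)))>0
            return np.abs(cv2.GaussianBlur(m/255.,(0,0),2)-g)[k].sum()
        r=minimize(cost,[x,y,yaw],method='Nelder-Mead',options=dict(initial_simplex=np.array([[x,y,yaw],[x+.006,y,yaw],[x,y+.006,yaw],[x,y,yaw+.1]])))
        out.append((round(r.fun),w,r.x.round(4)))
    return out
if __name__=="__main__":
    f=np.load("f.npy",allow_pickle=True).item()
    for x,y,a in((.538,.174,0),(.53,.045,-.1),(.50,-.1,0)): print(fitplate(f,x,y,a))
    for uv in((322,122),(124,145),(121,201)):
        p=unproj(f,uv,.195);R,xs,ys=rect(f,p[0]-.05,p[0]+.05,p[1]-.05,p[1]+.05,.195,S)
        g=(R.mean(2)>205).astype(np.uint8); best=max(((cv2.contourArea(c),c) for c in cv2.findContours(g,0,1)[0] if cv2.pointPolygonTest(c,(100,100),False)>=0),key=lambda t:t[0])
        (u,v),r=cv2.minEnclosingCircle(best[1]); M=cv2.moments(best[1])
        print("shaft",xs[0]-v*S,ys[0]-u*S,2*r*S, 2*np.sqrt(best[0]/np.pi)*S)
E
python3 fit.py
```

```text
[(3903, 0.04, array([ 0.5394,  0.1748, -0.0245])), (5492, 0.046, array([ 0.5399,  0.1748, -0.0249])), (7579, 0.052, array([ 0.5404,  0.1752, -0.0075]))]
[(6905, 0.04, array([ 0.5306,  0.0452, -0.1153])), (5436, 0.046, array([ 0.531 ,  0.0451, -0.1149])), (6814, 0.052, array([ 0.5315,  0.0451, -0.1163]))]
[(7593, 0.04, array([ 0.5056, -0.1005, -0.0029])), (5999, 0.046, array([ 0.5056, -0.1005, -0.0031])), (4612, 0.052, array([ 0.5059, -0.1005, -0.0031]))]
shaft 0.6693838129548397 0.016150060257931274 0.06280910110473632 0.051910040854240135
shaft 0.6007905666001703 0.4925102340361578 0.10988820648193359 0.05478742763365649
shaft 0.46505098745652595 0.48392188962207805 0.11084970092773437 0.06100426242745493
```

```bash
cat > go.py <<'E'
import sys,numpy as np
from scipy.spatial.transform import Rotation as Ro
from cell import arm
def go(x,y,z,yaw):
    s=arm.get_state(); q=s["orientation"]; R0=Ro.from_quat([q[1],q[2],q[3],q[0]]).as_matrix()
    best=None
    for a in(yaw,yaw+180):
        a=np.radians(a); ty=np.array([np.cos(a),np.sin(a),0]); tz=np.array([0,0,-1.]); R=np.c_[np.cross(ty,tz),ty,tz]
        rv=Ro.from_matrix(R0.T@R).as_rotvec()
        if best is None or np.linalg.norm(rv)<np.linalg.norm(best): best=rv
    d=R0.T@(np.array([x,y,z])-s["ee_pos"])
    print("t",round(s["time"],2),"pos",s["ee_pos"].round(4),"yaw_y",np.degrees(np.arctan2(R0[1,1],R0[0,1])).round(1),"F",s["force"].round(1),"j7",s["joint_pos"][6].round(2))
    print("xyz",(d/.15).round(3),"rot",(best/np.radians(45)).round(3))
a=list(map(float,sys.argv[1:])); go(*a)
E
python3 go.py .4964 .1759 .15 -1.4
```

```text
t 0.4 pos [0.2247 0.5831 0.2531] yaw_y 68.9 F [-0.2  0.5  1.2] j7 -0.05
xyz [-2.667 -1.882  0.688] rot [-0.     0.     1.563]
```

>>> play_rows --xyz '[[-0.25, -0.18, 0], [-0.5, -0.36, 0], [-0.75, -0.53, 0], [-1, -0.7, 0], [-1, -0.7, 0], [-1, -0.7, 0]]' --rot '[[0, 0, 0.15], [0, 0, 0.3], [0, 0, 0.45], [0, 0, 0.6], [0, 0, 0.6], [0, 0, 0.6]]' --grip '[0, 0, 0, 0, 0, 0]' --squeeze 100

```text
time: 0.9
ee_pos: [0.3313, 0.4266, 0.254]
orientation: [0.001, 0.412, 0.911, 0.0]
force: [0.4, 0.2, 0.7]
grip_width: 0.999
grasp_force: 0.0
```

```bash
python3 go.py .4964 .1759 .15 -1.4
```

```text
t 0.9 pos [0.3313 0.4266 0.254 ] yaw_y 41.4 F [0.4 0.2 0.7] j7 -0.22
xyz [-1.981 -0.28   0.696] rot [0.002 0.001 0.951]
```

>>> play_rows --xyz '[[-0.25, -0.03, 0], [-0.5, -0.07, 0], [-0.75, -0.1, 0], [-1, -0.14, 0], [-1, -0.14, 0], [-1, -0.14, 0], [-1, -0.14, 0]]' --rot '[[0, 0, 0.15], [0, 0, 0.3], [0, 0, 0.45], [0, 0, 0.6], [0, 0, 0.75], [0, 0, 0.85], [0, 0, 0.95]]' --grip '[0, 0, 0, 0, 0, 0, 0]'

```text
time: 1.48
ee_pos: [0.4116, 0.3057, 0.2535]
orientation: [-0.0, 0.714, 0.7, 0.0]
force: [-0.2, 0.4, -0.6]
grip_width: 1.001
grasp_force: 0.0
```

```bash
python3 go.py .4964 .1759 .10 -1.4
```

```text
t 1.48 pos [0.4116 0.3057 0.2535] yaw_y -1.1 F [-0.2  0.4 -0.6] j7 -0.68
xyz [-0.855  0.581  1.023] rot [ 0.    -0.001  0.007]
```

>>> play_rows --xyz '[[-0.2, 0.15, 0.2], [-0.4, 0.29, 0.4], [-0.6, 0.43, 0.6], [-0.855, 0.581, 0.8], [-0.855, 0.581, 0.98], [-0.855, 0.581, 0.98], [-0.855, 0.581, 0.98]]' --rot '[[0, 0, 0], [0, 0, 0], [0, 0, 0.007], [0, 0, 0.007], [0, 0, 0.007], [0, 0, 0.007], [0, 0, 0.007]]' --grip '[0, 0, 0, 0, 0, 0, 0]'

```text
time: 2.07
ee_pos: [0.4956, 0.1743, 0.1035]
orientation: [-0.001, 0.715, 0.699, -0.003]
force: [-0.8, 0.4, 0.1]
grip_width: 1.002
grasp_force: 0.0
```

```bash
python3 go.py .4964 .1759 .06 -1.4; python3 - <<'E'
from h import *
f=arm.grab_frame("scene");i=f["img"][150:310,220:460,::-1]
cv2.imwrite("pics/s1.png",cv2.resize(i,None,fx=3,fy=3,interpolation=2))
E
```

```text
t 2.07 pos [0.4956 0.1743 0.1035] yaw_y -1.3 F [-0.8  0.4  0.1] j7 -0.29
xyz [0.012 0.006 0.29 ] rot [-0.006  0.004  0.003]
```

View pics/s1.png

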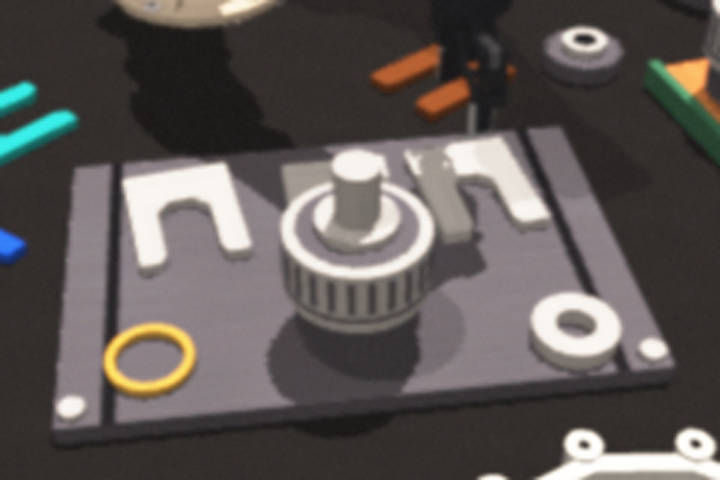

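The gripper is over the left plate, with one finger ahead of the slot end and one behind the rear edge. Next I descend.

>>> play_rows --xyz '[[0.012, 0.006, 0.15], [0.012, 0.006, 0.25], [0.012, 0.006, 0.3], [0.012, 0.006, 0.34], [0.012, 0.006, 0.36], [0.012, 0.006, 0.36]]' --rot '[[0, 0, 0], [0, 0, 0], [0, 0, 0], [0, 0, 0], [0, 0, 0], [0, 0, 0]]' --grip '[0, 0, 0, 0, 0, 0]'

```text
time: 2.62
ee_pos: [0.4978, 0.1788, 0.0528]
orientation: [-0.0, 0.714, 0.7, 0.0]
force: [-0.3, -0.2, 0.3]
grip_width: 1.001
grasp_force: 0.0
```

>>> play_rows --xyz '[[0, 0, 0], [0, 0, 0], [0, 0, 0], [0, 0, 0], [0, 0, 0], [0, 0, 0]]' --rot '[[0, 0, 0], [0, 0, 0], [0, 0, 0], [0, 0, 0], [0, 0, 0], [0, 0, 0]]' --grip '[0.1, 0.2, 0.25, 0.3, 0.3, 0.3]'

```text
time: 3.12
ee_pos: [0.4978, 0.1779, 0.0524]
orientation: [-0.0, 0.714, 0.7, 0.0]
force: [-0.2, 0.2, -0.2]
grip_width: 0.694
grasp_force: 0.0
```

>>> play_rows --xyz '[[-0.01, 0, 0.01], [-0.01, 0, 0.02], [-0.01, 0, 0.03], [-0.01, 0, 0.03]]' --rot '[[0, 0, 0], [0, 0, 0], [0, 0, 0], [0, 0, 0]]' --grip '[0.3, 0.3, 0.3, 0.3]'

```text
time: 3.45
ee_pos: [0.4974, 0.1763, 0.0473]
orientation: [-0.0, 0.714, 0.7, -0.0]
force: [-0.4, 0.6, 1.3]
grip_width: 0.701
grasp_force: 0.0
```

>>> play_rows --xyz '[[0, 0, 0], [0, 0, 0], [0, 0, 0], [0, 0, 0], [0, 0, 0], [0, 0, 0]]' --rot '[[0, 0, 0], [0, 0, 0], [0, 0, 0], [0, 0, 0], [0, 0, 0], [0, 0, 0]]' --grip '[0.4, 0.6, 0.8, 1, 1, 1]'

```text
time: 3.95
ee_pos: [0.4973, 0.1761, 0.0489]
orientation: [-0.001, 0.714, 0.7, -0.0]
force: [-6.9, -2.7, 16.0]
grip_width: 0.532
grasp_force: 108.5
```

>>> play_rows --xyz '[[0, 0, -0.03], [0, 0, -0.06], [0, 0, -0.1], [0, 0, -0.15], [0, 0, -0.2], [0, 0, -0.25], [0, 0, -0.25]]' --rot '[[0, 0, 0], [0, 0, 0], [0, 0, 0], [0, 0, 0], [0, 0, 0], [0, 0, 0], [0, 0, 0]]' --grip '[1, 1, 1, 1, 1, 1, 1]'

```text
time: 4.53
ee_pos: [0.4988, 0.1768, 0.0872]
orientation: [0.0, 0.714, 0.7, 0.001]
force: [0.5, -1.2, -7.9]
grip_width: 0.527
grasp_force: 108.9
```

```bash
python3 go.py .4974 .176 .085 -79; python3 - <<'E'
from h import *
f=arm.grab_frame("scene");i=f["img"][120:280,280:520,::-1]
cv2.imwrite("pics/s2.png",cv2.resize(i,None,fx=3,fy=3,interpolation=2))
E
```

```text
t 4.53 pos [0.4988 0.1768 0.0872] yaw_y -1.1 F [ 0.5 -1.2 -7.9] j7 -0.28
xyz [-0.006 -0.01   0.015] rot [ 0.002 -0.004  1.73 ]
```

View pics/s2.png

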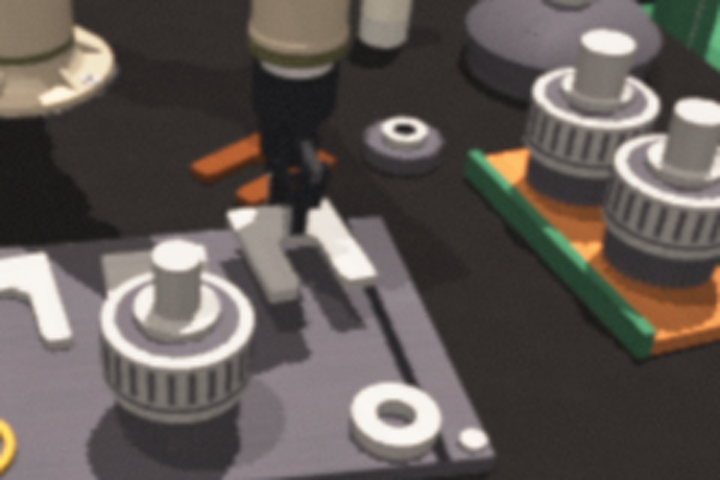

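>>> play_rows --xyz '[[0, 0, 0], [0, 0, 0], [0, 0, 0], [0, 0, 0], [0, 0, 0], [0, 0, 0], [0, 0, 0], [0, 0, 0]]' --rot '[[0, 0, 0.12], [0, 0, 0.24], [0, 0, 0.36], [0, 0, 0.48], [0, 0, 0.6], [0, 0, 0.72], [0, 0, 0.86], [0, 0, 0.86]]' --grip '[1, 1, 1, 1, 1, 1, 1, 1]'

```text
time: 5.25
ee_pos: [0.4974, 0.1765, 0.0849]
orientation: [0.0, 0.907, 0.422, -0.0]
force: [-0.2, -0.6, -8.5]
grip_width: 0.529
grasp_force: 108.7
```

>>> play_rows --xyz '[[0, 0, 0], [0, 0, 0], [0, 0, 0], [0, 0, 0], [0, 0, 0], [0, 0, 0], [0, 0, 0], [0, 0, 0]]' --rot '[[0, 0, 0.12], [0, 0, 0.24], [0, 0, 0.36], [0, 0, 0.48], [0, 0, 0.6], [0, 0, 0.72], [0, 0, 0.85], [0, 0, 0.85]]' --grip '[1, 1, 1, 1, 1, 1, 1, 1]'

```text
time: 5.92
ee_pos: [0.4975, 0.1766, 0.0851]
orientation: [0.0, 0.995, 0.103, -0.0]
force: [0.5, 0.2, -9.2]
grip_width: 0.532
grasp_force: 108.8
```

```bash
python3 go.py .6375 .184 .087 -78
```

```text
t 5.92 pos [0.4975 0.1766 0.0851] yaw_y -78.1 F [ 0.5  0.2 -9.2] j7 -1.52
xyz [ 0.923  0.144 -0.013] rot [ 0.     0.    -0.003]
```

>>> play_rows --xyz '[[0.15, 0.02, 0], [0.3, 0.05, 0], [0.45, 0.07, 0], [0.6, 0.1, 0], [0.8, 0.13, 0], [0.925, 0.14, 0], [0.925, 0.14, 0], [0.925, 0.14, 0]]' --rot '[[0, 0, 0], [0, 0, 0], [0, 0, 0], [0, 0, 0], [0, 0, 0], [0, 0, 0], [0, 0, 0], [0, 0, 0]]' --grip '[1, 1, 1, 1, 1, 1, 1, 1]'

```text
time: 6.58
ee_pos: [0.6384, 0.1843, 0.0843]
orientation: [0.0, 0.994, 0.106, -0.0]
force: [-0.6, 0.0, -9.5]
grip_width: 0.526
grasp_force: 109.4
```

```bash
python3 go.py .6385 .184 .0485 -78; python3 - <<'E'
from h import *
f=arm.grab_frame("top");i=f["img"][80:250,200:430,::-1]
cv2.imwrite("pics/t2.png",cv2.resize(i,None,fx=3,fy=3,interpolation=2))
E
```

```text
t 6.58 pos [0.6384 0.1843 0.0843] yaw_y -77.8 F [-0.6  0.  -9.5] j7 -1.41
xyz [0.    0.002 0.239] rot [0.001 0.001 0.004]
```

View pics/t2.png

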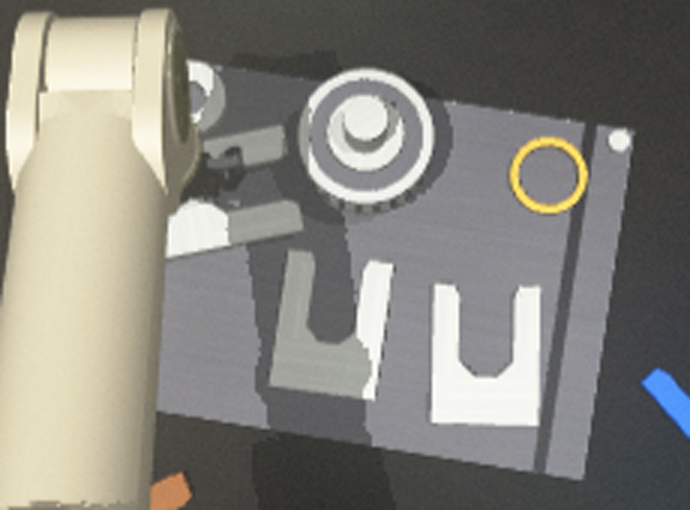

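The plate is held level with its mouth toward the shaft, clear of the middle plate and the bearing. Now I lower it.

>>> play_rows --xyz '[[0, 0, 0.06], [0, 0, 0.12], [0, 0, 0.17], [0, 0, 0.2], [0, 0, 0.22], [0, 0, 0.23], [0, 0, 0.23]]' --rot '[[0, 0, 0], [0, 0, 0], [0, 0, 0], [0, 0, 0], [0, 0, 0], [0, 0, 0], [0, 0, 0]]' --grip '[1, 1, 1, 1, 1, 1, 1]'

```text
time: 7.22
ee_pos: [0.6376, 0.1846, 0.0504]
orientation: [0.0, 0.995, 0.104, -0.0]
force: [0.2, -0.2, -8.5]
grip_width: 0.525
grasp_force: 109.4
```

```bash
python3 go.py .6495 .134 .0485 -78
```

```text
t 7.22 pos [0.6376 0.1846 0.0504] yaw_y -78.1 F [ 0.2 -0.2 -8.5] j7 -1.4
xyz [0.008 0.346 0.013] rot [ 0.     0.001 -0.002]
```

>>> play_rows --xyz '[[0, 0, 0.006], [0, 0, 0.012], [0, 0, 0.018], [0, 0, 0.018]]' --rot '[[0, 0, 0], [0, 0, 0], [0, 0, 0], [0, 0, 0]]' --grip '[1, 1, 1, 1]'

```text
time: 7.55
ee_pos: [0.6382, 0.1846, 0.0492]
orientation: [-0.0, 0.995, 0.104, 0.0]
force: [-3.1, -0.8, 0.4]
grip_width: 0.524
grasp_force: 111.6
```

Touching now. Next I slide it 50 mm along its axis (tool +y), slowly.

>>> play_rows --xyz '[[0.008, 0.04, 0], [0.008, 0.09, 0], [0.008, 0.14, 0], [0.008, 0.19, 0], [0.008, 0.24, 0], [0.008, 0.29, 0], [0.008, 0.33, 0], [0.008, 0.33, 0]]' --rot '[[0, 0, 0], [0, 0, 0], [0, 0, 0], [0, 0, 0], [0, 0, 0], [0, 0, 0], [0, 0, 0], [0, 0, 0]]' --grip '[1, 1, 1, 1, 1, 1, 1, 1]'

```text
time: 8.22
ee_pos: [0.6498, 0.1376, 0.0492]
orientation: [-0.001, 0.995, 0.104, 0.001]
force: [-2.6, 7.3, 5.3]
grip_width: 0.528
grasp_force: 112.7
```

```bash
python3 go.py .6495 .134 .0485 -78; python3 - <<'E'
from h import *
f=arm.grab_frame("scene");i=f["img"][150:310,280:480,::-1]
cv2.imwrite("pics/s3.png",cv2.resize(i,None,fx=3.5,fy=3.5,interpolation=2))
E
```

```text
t 8.22 pos [0.6498 0.1376 0.0492] yaw_y -78.0 F [-2.6  7.3  5.3] j7 -1.32
xyz [-0.007  0.023  0.004] rot [-0.003 -0.002 -0.   ]
```

View pics/s3.png

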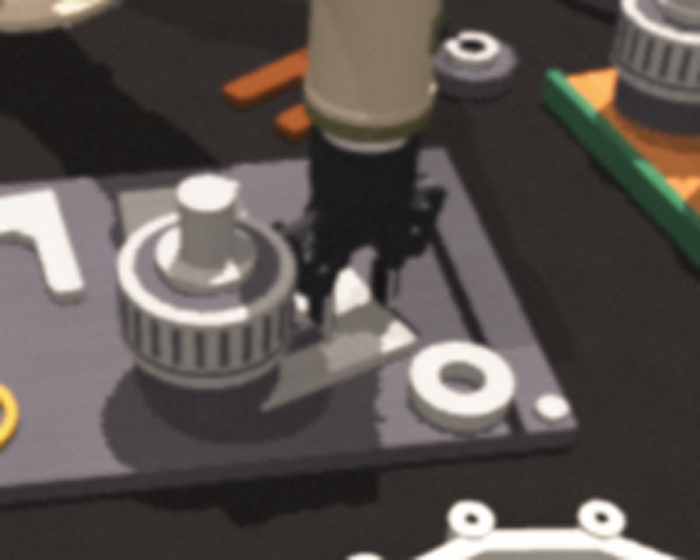

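The prongs are entering under the gear, with the hand close to the drum. I'll open only slightly and go straight up.

>>> play_rows --xyz '[[0, 0, 0], [0, 0, 0], [0, 0, 0], [0, 0, -0.1], [0, 0, -0.3], [0, 0, -0.5], [0, 0, -0.7], [0, 0, -0.7]]' --rot '[[0, 0, 0], [0, 0, 0], [0, 0, 0], [0, 0, 0], [0, 0, 0], [0, 0, 0], [0, 0, 0], [0, 0, 0]]' --grip '[0.38, 0.36, 0.36, 0.36, 0.36, 0.36, 0.36, 0.36]'

```text
time: 8.93
ee_pos: [0.6531, 0.1339, 0.1607]
orientation: [0.0, 0.995, 0.103, 0.005]
force: [0.8, 0.4, 1.4]
grip_width: 0.64
grasp_force: 0.0
```

```bash
python3 go.py .6245 .235 .07 -78; python3 - <<'E'
from h import *
f=arm.grab_frame("scene");i=f["img"][150:310,280:480,::-1]
cv2.imwrite("pics/s4.png",cv2.resize(i,None,fx=3.5,fy=3.5,interpolation=2))
E
```

```text
t 8.93 pos [0.6531 0.1339 0.1607] yaw_y -78.2 F [0.8 0.4 1.4] j7 -1.36
xyz [-0.055 -0.7    0.603] rot [ 0.002 -0.014 -0.005]
```

View pics/s4.png

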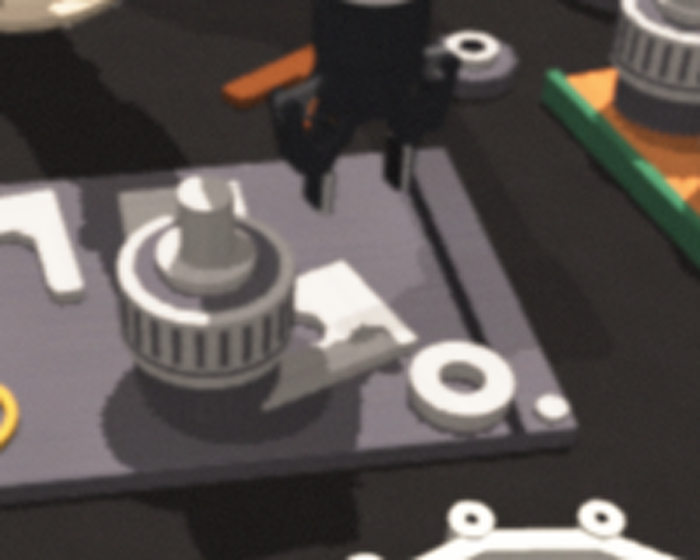

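The plate lies flat with its prong tips at the gear. The knuckles could foul the drum on the final push, so I'll turn the tool across and tilt it 20° away to push on the rear edge with both fingertips.

```bash
python3 - <<'E'
s=open('go.py').read()
s=s.replace("def go(x,y,z,yaw):","def go(x,y,z,yaw,tilt=0):").replace("R=np.c_[np.cross(ty,tz),ty,tz]","R=np.c_[np.cross(ty,tz),ty,tz]@Ro.from_euler('y',tilt,degrees=True).as_matrix()").replace("for a in(yaw,yaw+180)","for a in((yaw,) if tilt else (yaw,yaw+180))")
s=s.replace('print("xyz"','u=np.array([-.208,.978]);r=s["ee_pos"][:2]-[.6745,.015];print("dist",(r@u).round(4),"lat",(r[0]*u[1]-r[1]*u[0]).round(4),"fwd(100mm)",(R0.T@np.array([.208,-.978,0])*.1/.15).round(3),"up(100mm)",(R0.T@[0,0,.1/.15]).round(3));print("xyz"')
open('go.py','w').write(s)
E
python3 go.py .635 .201 .14 12
```

```text
t 8.98 pos [0.6521 0.134  0.1577] yaw_y -78.2 F [-0.6  0.7 -0.2] j7 -1.36
dist 0.121 lat 0.0028 fwd(100mm) [0.003 0.667 0.001] up(100mm) [ 0.005  0.001 -0.667]
xyz [-0.021 -0.461  0.117] rot [-0.006 -0.01   1.995]
```

>>> play_rows --xyz '[[0, -0.15, 0], [0, -0.3, 0], [0, -0.4, 0], [0, -0.45, 0], [0, -0.45, 0], [0, -0.45, 0], [0, -0.45, 0], [0, -0.45, 0]]' --rot '[[0, 0, -0.14], [0, 0, -0.28], [0, 0, -0.42], [0, 0, -0.56], [0, 0, -0.7], [0, 0, -0.84], [0, 0, -0.98], [0, 0, -1]]' --grip '[0.45, 0.45, 0.45, 0.45, 0.45, 0.45, 0.45, 0.45]'

```text
time: 9.65
ee_pos: [0.6355, 0.2006, 0.1523]
orientation: [0.001, 0.878, 0.478, -0.001]
force: [0.5, -0.0, -0.3]
grip_width: 0.548
grasp_force: 0.0
```

>>> play_rows --xyz '[[0, 0, 0], [0, 0, 0], [0, 0, 0], [0, 0, 0], [0, 0, 0], [0, 0, 0], [0, 0, 0], [0, 0, 0]]' --rot '[[0, 0, -0.14], [0, 0, -0.28], [0, 0, -0.42], [0, 0, -0.56], [0, 0, -0.7], [0, 0, -0.84], [0, 0, -0.98], [0, 0, -1]]' --grip '[0.45, 0.45, 0.45, 0.45, 0.45, 0.45, 0.45, 0.45]'

```text
time: 10.32
ee_pos: [0.6355, 0.201, 0.1525]
orientation: [0.0, 0.629, 0.777, -0.001]
force: [-0.1, -0.8, 0.2]
grip_width: 0.552
grasp_force: 0.0
```

```bash
python3 go.py .635 .201 .11 12 -20
```

```text
t 10.32 pos [0.6355 0.201  0.1525] yaw_y 12.0 F [-0.1 -0.8  0.2] j7 -0.03
dist 0.1901 lat 0.0005 fwd(100mm) [-0.667  0.     0.001] up(100mm) [-0.001 -0.    -0.667]
xyz [ 0.001 -0.003  0.283] rot [-0.001 -0.443 -0.   ]
```

>>> play_rows --xyz '[[0, 0, 0.1], [0, 0, 0.2], [0, 0, 0.28], [0, 0, 0.28], [0, 0, 0.28]]' --rot '[[0, -0.12, 0], [0, -0.25, 0], [0, -0.36, 0], [0, -0.443, 0], [0, -0.443, 0]]' --grip '[0.45, 0.45, 0.45, 0.45, 0.45]'

```text
time: 10.73
ee_pos: [0.6329, 0.2064, 0.1079]
orientation: [0.135, 0.619, 0.766, -0.111]
force: [0.2, 1.0, -0.4]
grip_width: 0.551
grasp_force: 0.0
```

```bash
python3 go.py .635 .201 .056 12 -20
```

```text
t 10.73 pos [0.6329 0.2064 0.1079] yaw_y 12.0 F [ 0.2  1.  -0.4] j7 -0.28
dist 0.1959 lat -0.0008 fwd(100mm) [-0.626 -0.     0.229] up(100mm) [-0.229 -0.002 -0.626]
xyz [0.083 0.007 0.338] rot [-0.003  0.002  0.002]
```

>>> play_rows --xyz '[[0.04, 0, 0.1], [0.075, 0, 0.2], [0.1, 0, 0.27], [0.112, 0, 0.306], [0.112, 0, 0.306], [0.112, 0, 0.306]]' --rot '[[0, 0, 0], [0, 0, 0], [0, 0, 0], [0, 0, 0], [0, 0, 0], [0, 0, 0]]' --grip '[0.45, 0.45, 0.45, 0.45, 0.45, 0.45]'

```text
time: 11.23
ee_pos: [0.6356, 0.2018, 0.0626]
orientation: [0.134, 0.621, 0.764, -0.109]
force: [-0.4, 0.1, 0.3]
grip_width: 0.547
grasp_force: 0.0
```

>>> play_rows --xyz '[[0.004, 0, 0.01], [0.007, 0, 0.02], [0.009, 0, 0.025], [0.009, 0, 0.025]]' --rot '[[0, 0, 0], [0, 0, 0], [0, 0, 0], [0, 0, 0]]' --grip '[0.45, 0.45, 0.45, 0.45]'

```text
time: 11.57
ee_pos: [0.6353, 0.2027, 0.0584]
orientation: [0.134, 0.62, 0.765, -0.109]
force: [0.7, 0.4, -0.7]
grip_width: 0.548
grasp_force: 0.0
```

>>> play_rows --xyz '[[0.004, 0, 0.012], [0.009, 0, 0.025], [0.009, 0, 0.025]]' --rot '[[0, 0, 0], [0, 0, 0], [0, 0, 0]]' --grip '[0.45, 0.45, 0.45]'

```text
time: 11.82
ee_pos: [0.6349, 0.2026, 0.0537]
orientation: [0.134, 0.62, 0.765, -0.109]
force: [-0.0, 0.2, -0.4]
grip_width: 0.548
grasp_force: 0.0
```

>>> play_rows --xyz '[[0.004, 0, 0.012], [0.004, 0, 0.012], [0.004, 0, 0.012]]' --rot '[[0, 0, 0], [0, 0, 0], [0, 0, 0]]' --grip '[0.45, 0.45, 0.45]'

```text
time: 12.07
ee_pos: [0.6351, 0.2025, 0.0521]
orientation: [0.134, 0.62, 0.765, -0.109]
force: [-0.3, -0.0, -0.4]
grip_width: 0.549
grasp_force: 0.0
```

>>> play_rows --xyz '[[0.004, 0, 0.012], [0.004, 0, 0.012], [0.004, 0, 0.012]]' --rot '[[0, 0, 0], [0, 0, 0], [0, 0, 0]]' --grip '[0.45, 0.45, 0.45]'

```text
time: 12.32
ee_pos: [0.6352, 0.2024, 0.0503]
orientation: [0.134, 0.62, 0.765, -0.109]
force: [1.0, 0.4, 0.6]
grip_width: 0.548
grasp_force: 0.0
```

>>> play_rows --xyz '[[0.003, 0, 0.009], [0.003, 0, 0.009], [0.003, 0, 0.009]]' --rot '[[0, 0, 0], [0, 0, 0], [0, 0, 0]]' --grip '[0.45, 0.45, 0.45]'

```text
time: 12.57
ee_pos: [0.6352, 0.2024, 0.0489]
orientation: [0.134, 0.62, 0.765, -0.109]
force: [-0.5, -0.4, -0.3]
grip_width: 0.549
grasp_force: 0.0
```

>>> play_rows --xyz '[[0.003, 0, 0.009], [0.003, 0, 0.009], [0.003, 0, 0.009]]' --rot '[[0, 0, 0], [0, 0, 0], [0, 0, 0]]' --grip '[0.45, 0.45, 0.45]'

```text
time: 12.82
ee_pos: [0.6352, 0.2024, 0.0475]
orientation: [0.134, 0.62, 0.765, -0.109]
force: [-0.1, -0.2, -0.1]
grip_width: 0.549
grasp_force: 0.0
```

>>> play_rows --xyz '[[0.003, 0, 0.009], [0.003, 0, 0.009], [0.003, 0, 0.009]]' --rot '[[0, 0, 0], [0, 0, 0], [0, 0, 0]]' --grip '[0.45, 0.45, 0.45]'

```text
time: 13.07
ee_pos: [0.6352, 0.2023, 0.046]
orientation: [0.134, 0.62, 0.765, -0.109]
force: [-0.9, 0.1, 0.0]
grip_width: 0.554
grasp_force: 0.0
```

>>> play_rows --xyz '[[0.003, 0, 0.009], [0.003, 0, 0.009], [0.003, 0, 0.009]]' --rot '[[0, 0, 0], [0, 0, 0], [0, 0, 0]]' --grip '[0.45, 0.45, 0.45]'

```text
time: 13.32
ee_pos: [0.6352, 0.2022, 0.0446]
orientation: [0.134, 0.62, 0.765, -0.109]
force: [-0.4, 0.1, 0.1]
grip_width: 0.548
grasp_force: 0.0
```

>>> play_rows --xyz '[[0.003, 0, 0.009], [0.003, 0, 0.009], [0.003, 0, 0.009]]' --rot '[[0, 0, 0], [0, 0, 0], [0, 0, 0]]' --grip '[0.45, 0.45, 0.45]'

```text
time: 13.57
ee_pos: [0.6352, 0.2022, 0.0432]
orientation: [0.134, 0.62, 0.765, -0.109]
force: [0.6, -0.2, -1.1]
grip_width: 0.548
grasp_force: 0.0
```

>>> play_rows --xyz '[[0.003, 0, 0.009], [0.003, 0, 0.009], [0.003, 0, 0.009]]' --rot '[[0, 0, 0], [0, 0, 0], [0, 0, 0]]' --grip '[0.45, 0.45, 0.45]'

```text
time: 13.82
ee_pos: [0.6352, 0.2022, 0.0418]
orientation: [0.134, 0.62, 0.765, -0.109]
force: [0.8, -0.1, 0.5]
grip_width: 0.551
grasp_force: 0.0
```

>>> play_rows --xyz '[[0.003, 0, 0.009], [0.003, 0, 0.009], [0.003, 0, 0.009]]' --rot '[[0, 0, 0], [0, 0, 0], [0, 0, 0]]' --grip '[0.45, 0.45, 0.45]'

```text
time: 14.07
ee_pos: [0.6355, 0.2023, 0.041]
orientation: [0.135, 0.62, 0.765, -0.109]
force: [-2.1, -0.3, 4.7]
grip_width: 0.55
grasp_force: 2.3
```

>>> play_rows --xyz '[[0.002, 0, 0.006], [0.002, 0, 0.006], [0.002, 0, 0.006]]' --rot '[[0, 0, 0], [0, 0, 0], [0, 0, 0]]' --grip '[0.45, 0.45, 0.45]'

```text
time: 14.32
ee_pos: [0.6356, 0.2022, 0.0409]
orientation: [0.135, 0.621, 0.765, -0.109]
force: [-3.8, -0.1, 10.3]
grip_width: 0.549
grasp_force: 5.3
```

Table contact is at TCP z = 0.041. I'll raise 2 mm and push forward.

>>> play_rows --xyz '[[-0.005, 0, -0.0125], [-0.036, 0, -0.001], [-0.067, 0, 0.0105], [-0.098, 0, 0.022], [-0.13, 0, 0.033], [-0.161, 0, 0.0445], [-0.192, 0, 0.056], [-0.224, 0, 0.0675]]' --rot '[[0, 0, 0], [0, 0, 0], [0, 0, 0], [0, 0, 0], [0, 0, 0], [0, 0, 0], [0, 0, 0], [0, 0, 0]]' --grip '[0.45, 0.45, 0.45, 0.45, 0.45, 0.45, 0.45, 0.45]'

```text
time: 14.98
ee_pos: [0.6424, 0.169, 0.0413]
orientation: [0.134, 0.62, 0.765, -0.108]
force: [-0.7, 5.4, 0.5]
grip_width: 0.549
grasp_force: 2.4
```

```bash
python3 go.py .6585 .0906 .042 12 -20;python3 - <<'E'
from h import *
f=arm.grab_frame("scene");i=f["img"][150:310,280:480,::-1]
cv2.imwrite("pics/s5.png",cv2.resize(i,None,fx=3.5,fy=3.5,interpolation=2))
E
```

```text
t 14.98 pos [0.6424 0.169  0.0413] yaw_y 12.0 F [-0.7  5.4  0.5] j7 -0.25
dist 0.1573 lat 0.0007 fwd(100mm) [-0.627  0.     0.226] up(100mm) [-0.226  0.    -0.627]
xyz [-0.504 -0.004  0.177] rot [ 0.    -0.004 -0.   ]
```

View pics/s5.png

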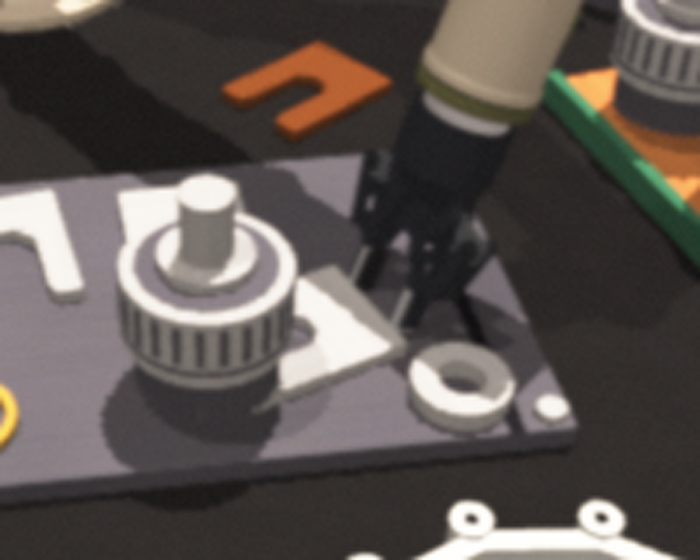

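Both tips are against the rear edge at about 5 N, with the plate square to the shaft. I keep pushing.

>>> play_rows --xyz '[[-0.025, 0, 0.009], [-0.05, 0, 0.018], [-0.075, 0, 0.027], [-0.1, 0, 0.036], [-0.125, 0, 0.045], [-0.15, 0, 0.054], [-0.175, 0, 0.063], [-0.188, 0, 0.068]]' --rot '[[0, 0, 0], [0, 0, 0], [0, 0, 0], [0, 0, 0], [0, 0, 0], [0, 0, 0], [0, 0, 0], [0, 0, 0]]' --grip '[0.45, 0.45, 0.45, 0.45, 0.45, 0.45, 0.45, 0.45]'

```text
time: 15.7
ee_pos: [0.6488, 0.1387, 0.0414]
orientation: [0.134, 0.62, 0.765, -0.109]
force: [0.4, 4.3, -1.0]
grip_width: 0.547
grasp_force: 2.2
```

```bash
python3 go.py .6585 .0906 .042 12 -20
```

```text
t 15.7 pos [0.6488 0.1387 0.0414] yaw_y 11.9 F [ 0.4  4.3 -1. ] j7 -0.21
dist 0.1264 lat 0.0006 fwd(100mm) [-0.627  0.001  0.227] up(100mm) [-0.227  0.    -0.627]
xyz [-0.309 -0.003  0.107] rot [-0.    -0.002 -0.001]
```

>>> play_rows --xyz '[[-0.02, 0, 0.007], [-0.04, 0, 0.014], [-0.06, 0, 0.021], [-0.08, 0, 0.029], [-0.1, 0, 0.036], [-0.12, 0, 0.043], [-0.14, 0, 0.05], [-0.16, 0, 0.058]]' --rot '[[0, 0, 0], [0, 0, 0], [0, 0, 0], [0, 0, 0], [0, 0, 0], [0, 0, 0], [0, 0, 0], [0, 0, 0]]' --grip '[0.45, 0.45, 0.45, 0.45, 0.45, 0.45, 0.45, 0.45]'

```text
time: 16.37
ee_pos: [0.654, 0.1131, 0.0414]
orientation: [0.134, 0.62, 0.765, -0.109]
force: [-1.2, 5.1, -1.5]
grip_width: 0.55
grasp_force: 2.3
```

```bash
python3 go.py .6585 .0906 .042 12 -20
```

```text
t 16.37 pos [0.654  0.1131 0.0414] yaw_y 11.9 F [-1.2  5.1 -1.5] j7 -0.18
dist 0.1003 lat 0.0003 fwd(100mm) [-0.627  0.001  0.227] up(100mm) [-0.227 -0.    -0.627]
xyz [-0.146 -0.001  0.048] rot [-0.001 -0.001 -0.002]
```

>>> play_rows --xyz '[[-0.006, 0, 0.002], [-0.012, 0, 0.004], [-0.018, 0, 0.006], [-0.024, 0, 0.008], [-0.03, 0, 0.01]]' --rot '[[0, 0, 0], [0, 0, 0], [0, 0, 0], [0, 0, 0], [0, 0, 0]]' --grip '[0.45, 0.45, 0.45, 0.45, 0.45]'

```text
time: 16.78
ee_pos: [0.6549, 0.1091, 0.0415]
orientation: [0.134, 0.62, 0.765, -0.109]
force: [0.1, 5.2, -2.7]
grip_width: 0.55
grasp_force: 2.0
```

```bash
python3 go.py .6585 .0906 .042 12 -20
```

```text
t 16.78 pos [0.6549 0.1091 0.0415] yaw_y 11.9 F [ 0.1  5.2 -2.7] j7 -0.17
dist 0.0961 lat 0.0004 fwd(100mm) [-0.627  0.001  0.227] up(100mm) [-0.227 -0.    -0.627]
xyz [-0.119 -0.002  0.04 ] rot [-0.001 -0.002 -0.001]
```

>>> play_rows --xyz '[[-0.006, 0, 0.002], [-0.012, 0, 0.004], [-0.018, 0, 0.006], [-0.024, 0, 0.009], [-0.03, 0, 0.011]]' --rot '[[0, 0, 0], [0, 0, 0], [0, 0, 0], [0, 0, 0], [0, 0, 0]]' --grip '[0.45, 0.45, 0.45, 0.45, 0.45]'

```text
time: 17.2
ee_pos: [0.6561, 0.1042, 0.0416]
orientation: [0.134, 0.62, 0.765, -0.109]
force: [1.5, 4.5, -1.9]
grip_width: 0.551
grasp_force: 2.1
```

>>> play_rows --xyz '[[-0.004, 0, 0.0015], [-0.008, 0, 0.003], [-0.012, 0, 0.0045], [-0.016, 0, 0.006]]' --rot '[[0, 0, 0], [0, 0, 0], [0, 0, 0], [0, 0, 0]]' --grip '[0.45, 0.45, 0.45, 0.45]'

```text
time: 17.53
ee_pos: [0.6566, 0.1018, 0.0416]
orientation: [0.134, 0.62, 0.765, -0.109]
force: [0.6, 4.4, -0.5]
grip_width: 0.552
grasp_force: 2.2
```

```bash
python3 go.py .6585 .0906 .042 12 -20
```

```text
t 17.53 pos [0.6566 0.1018 0.0416] yaw_y 11.9 F [ 0.6  4.4 -0.5] j7 -0.16
dist 0.0886 lat 0.0005 fwd(100mm) [-0.627  0.001  0.227] up(100mm) [-0.227  0.    -0.627]
xyz [-0.072 -0.003  0.023] rot [-0.001 -0.002 -0.002]
```

Nearly home, so I go 0.5 mm per row with force checks.

>>> play_rows --xyz '[[-0.003, 0, 0.001], [-0.006, 0, 0.002], [-0.009, 0, 0.003]]' --rot '[[0, 0, 0], [0, 0, 0], [0, 0, 0]]' --grip '[0.45, 0.45, 0.45]'

```text
time: 17.78
ee_pos: [0.6568, 0.1004, 0.0416]
orientation: [0.134, 0.62, 0.765, -0.109]
force: [0.7, 4.3, -2.0]
grip_width: 0.55
grasp_force: 2.2
```

>>> play_rows --xyz '[[-0.003, 0, 0.001], [-0.006, 0, 0.002], [-0.009, 0, 0.003]]' --rot '[[0, 0, 0], [0, 0, 0], [0, 0, 0]]' --grip '[0.45, 0.45, 0.45]'

```text
time: 18.03
ee_pos: [0.6571, 0.0991, 0.0416]
orientation: [0.134, 0.62, 0.765, -0.109]
force: [-0.0, 6.2, -2.1]
grip_width: 0.551
grasp_force: 3.0
```

```bash
python3 go.py .6585 .0906 .042 12 -20
```

```text
t 18.03 pos [0.6571 0.0991 0.0416] yaw_y 11.9 F [-0.   6.2 -2.1] j7 -0.16
dist 0.0858 lat 0.0005 fwd(100mm) [-0.627  0.001  0.227] up(100mm) [-0.227 -0.    -0.627]
xyz [-0.055 -0.002  0.017] rot [-0.001 -0.002 -0.002]
```

>>> play_rows --xyz '[[-0.003, 0, 0.001], [-0.006, 0, 0.002], [-0.006, 0, 0.002]]' --rot '[[0, 0, 0], [0, 0, 0], [0, 0, 0]]' --grip '[0.45, 0.45, 0.45]'

```text
time: 18.28
ee_pos: [0.6572, 0.099, 0.0416]
orientation: [0.134, 0.62, 0.765, -0.109]
force: [-1.4, 6.9, -1.0]
grip_width: 0.549
grasp_force: 3.2
```

>>> play_rows --xyz '[[-0.003, 0, 0.001], [-0.006, 0, 0.002], [-0.006, 0, 0.002]]' --rot '[[0, 0, 0], [0, 0, 0], [0, 0, 0]]' --grip '[0.45, 0.45, 0.45]'

```text
time: 18.53
ee_pos: [0.6573, 0.0988, 0.0416]
orientation: [0.134, 0.62, 0.766, -0.108]
force: [-0.9, 8.7, -1.0]
grip_width: 0.549
grasp_force: 4.1
```

>>> play_rows --xyz '[[-0.006, 0, 0.002], [-0.012, 0, 0.004], [-0.018, 0, 0.006], [-0.018, 0, 0.006]]' --rot '[[0, 0, 0], [0, 0, 0], [0, 0, 0], [0, 0, 0]]' --grip '[0.45, 0.45, 0.45, 0.45]'

```text
time: 18.87
ee_pos: [0.6578, 0.0984, 0.0416]
orientation: [0.133, 0.619, 0.766, -0.107]
force: [-2.3, 12.1, 0.1]
grip_width: 0.551
grasp_force: 6.4
```

```bash
python3 go.py .6585 .0906 .042 12 -20;python3 - <<'E'
from h import *
f=arm.grab_frame("scene");i=f["img"][150:310,280:480,::-1]
cv2.imwrite("pics/s6.png",cv2.resize(i,None,fx=3.5,fy=3.5,interpolation=2))
E
```

```text
t 18.87 pos [0.6578 0.0984 0.0416] yaw_y 12.1 F [-2.3 12.1  0.1] j7 -0.15
dist 0.085 lat 0.001 fwd(100mm) [-0.628 -0.001  0.225] up(100mm) [-0.225  0.    -0.628]
xyz [-0.05  -0.006  0.015] rot [ 0.002 -0.007  0.002]
```

View pics/s6.png

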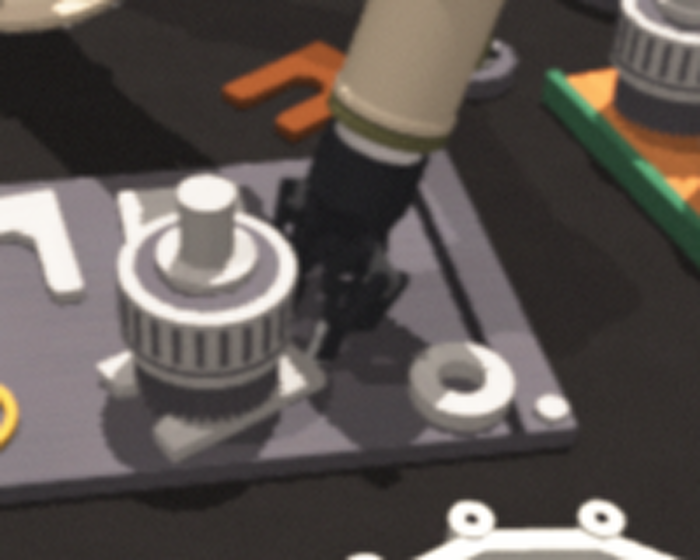

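The prongs now straddle the shaft and the force has risen to 12 N with almost no motion, so the plate is probably seated. That was my last picture view (slightly over the allowance, in fact), so from here I check numerically. First I back off, then measure the plate.

>>> play_rows --xyz '[[0.1, 0, -0.036], [0.25, 0, -0.09], [0.45, 0, -0.16], [0.6, 0, -0.215], [0.5, 0, -0.5], [0.4, 0, -0.8], [0.4, 0, -0.8], [0.4, 0, -0.8]]' --rot '[[0, 0, 0], [0, 0, 0], [0, 0, 0], [0, 0, 0], [0, 0, 0], [0, 0, 0], [0, 0, 0], [0, 0, 0]]' --grip '[0.45, 0.45, 0.45, 0.45, 0.45, 0.45, 0.45, 0.45]'

```text
time: 19.58
ee_pos: [0.6407, 0.1886, 0.1396]
orientation: [0.137, 0.622, 0.764, -0.106]
force: [-0.2, -1.0, 0.4]
grip_width: 0.552
grasp_force: 0.0
```

```bash
python3 go.py .5 .4 .3 12 -20
```

```text
t 19.58 pos [0.6407 0.1886 0.1396] yaw_y 11.8 F [-0.2 -1.   0.4] j7 -0.24
dist 0.1768 lat 0.003 fwd(100mm) [-0.627  0.003  0.228] up(100mm) [-0.228  0.005 -0.627]
xyz [ 1.11  -0.622 -1.546] rot [ 0.008 -0.001 -0.008]
```

>>> play_rows --xyz '[[0, 0, -0.2], [0, -0.2, -0.4], [0, -0.45, -0.6], [0.1, -0.7, -0.7], [0.2, -0.95, -0.7], [0.2, -1, -0.7], [0.2, -1, -0.7]]' --rot '[[0, 0.1, 0], [0, 0.2, 0], [0, 0.3, 0], [0, 0.44, 0], [0, 0.44, 0], [0, 0.44, 0], [0, 0.44, 0]]' --grip '[0.45, 0.45, 0.45, 0.45, 0.45, 0.45, 0.45]'

```text
time: 20.17
ee_pos: [0.4749, 0.2203, 0.2226]
orientation: [0.0, 0.63, 0.777, -0.001]
force: [0.1, 1.0, -0.5]
grip_width: 0.55
grasp_force: 0.0
```

```bash
cat > ver.py <<'E'
from h import *
s=arm.get_state();print(s["time"],s["ee_pos"].round(3))
f=avg("top"); C=f["camera_from_world"];
sh=np.array([.6745,.015]);u=np.array([-.208,.978]);n=np.array([.978,.208])
# rectify along plate axis: rows=distance from shaft, at plate top
for z in(.032,.020):
  for lat in(-.04,-.03,-.02,-.01,0,.01,.02,.03,.04):
    d=np.arange(.05,.10,.0005);P=sh+d[:,None]*u+lat*n
    uv=proj(f,np.c_[P,np.full(len(d),z)]).astype(np.float32)
    v=cv2.remap(f["img"].astype(np.float32),uv[:,:1].copy(),uv[:,1:].copy(),1).mean(-1).ravel()
    g=np.gradient(cv2.GaussianBlur(v[:,None],(1,0),0,sigmaX=1,sigmaY=2).ravel() if 0 else np.convolve(v,np.ones(5)/5,'same'))
    k=np.argmin(g[8:-8])+8; print(z,lat,"edge",d[k].round(4),v[::10].round())
E
python3 ver.py; python3 go.py .4 .3 .3 12
```

```text
20.1667 [0.475 0.22  0.223]
0.032 -0.04 edge 0.0635 [159. 160. 159.  83.  94.  94.  94.  95.  94.  93.]
0.032 -0.03 edge 0.0645 [126. 124. 130. 107.  92.  92.  93.  93.  93.  93.]
0.032 -0.02 edge 0.0655 [183. 123. 126. 114.  80.  82.  94.  93.  93.  91.]
0.032 -0.01 edge 0.0665 [117. 128. 124. 124.  83.  78.  78.  92.  93.  93.]
0.032 0 edge 0.068 [194. 111. 122. 124.  87.  78.  77.  78.  91.  91.]
0.032 0.01 edge 0.0545 [237. 184. 149. 125.  94.  77.  77.  78.  95. 109.]
0.032 0.02 edge 0.058 [234. 235. 164. 214. 145. 110. 116. 120. 129. 138.]
0.032 0.03 edge 0.059 [209. 239. 179. 215. 207. 125. 120. 122. 136. 136.]
0.032 0.04 edge 0.072 [229. 237. 210. 215. 216. 141. 120. 135. 135. 135.]
0.02 -0.04 edge 0.064 [159. 160. 158.  90.  95.  94.  94.  94.  94.  92.]
0.02 -0.03 edge 0.065 [126. 130. 138. 111.  92.  93.  93.  93.  93.  93.]
0.02 -0.02 edge 0.066 [154. 124. 125. 114.  79.  87.  93.  93.  93.  92.]
0.02 -0.01 edge 0.0675 [133. 127. 124. 122.  80.  78.  80.  92.  93.  93.]
0.02 0 edge 0.0685 [159. 114. 123. 124.  83.  78.  77.  81.  91.  92.]
0.02 0.01 edge 0.0545 [237. 158. 125. 124.  95.  77.  77.  77.  89.  97.]
0.02 0.02 edge 0.0705 [238. 229. 168. 196. 124.  88.  96. 102. 128. 138.]
0.02 0.03 edge 0.0715 [218. 239. 185. 216. 212. 123. 121. 120. 132. 135.]
0.02 0.04 edge 0.073 [212. 235. 182. 215. 215. 137. 120. 130. 135. 135.]
t 20.47 pos [0.4789 0.2206 0.2222] yaw_y 11.8 F [-0.8 -0.4 -0.8] j7 -0.23
dist 0.2417 lat -0.1485 fwd(100mm) [-0.667  0.002  0.002] up(100mm) [-0.002 -0.    -0.667]
xyz [ 0.624 -0.407 -0.521] rot [-0.001  0.005 -0.004]
```

```bash
cat > sh.py <<'E'
from h import *
from scipy.optimize import minimize
a=np.linspace(0,2*np.pi,240,endpoint=False)
for n in("top","scene"):
    f=avg(n,4); im=f["img"].astype(np.float32).mean(2).astype(np.float32); im=cv2.GaussianBlur(im,(0,0),.7)
    for z,r in((.195,.019),(.135,.060),(.145,.033)):
        def S(p,q):
            P=np.c_[p[0]+q*np.cos(a),p[1]+q*np.sin(a),np.full(240,z)];uv=proj(f,P).astype(np.float32)
            return cv2.remap(im,uv[:,:1].copy(),uv[:,1:].copy(),1).ravel()
        sc=lambda p:-np.clip(S(p,r-.0015)-S(p,r+.0015),-10,40).mean()
        best=min(((sc((x,y)),x,y) for x in np.arange(.66,.69,.002) for y in np.arange(.0,.03,.002)))
        m=minimize(sc,best[1:],method='Nelder-Mead',options=dict(initial_simplex=[best[1:],(best[1]+.002,best[2]),(best[1],best[2]+.002)]))
        print(n,z,m.x.round(4),round(m.fun,1))
# rear edge in scene: direction perpendicular sampled around u
u=np.array([-.208,.978]);nn=np.array([.978,.208]);sh=np.array([.6745,.015])
for lat in(-.02,-.01,0,.01,.02,.03,.04,.045):
    d=np.arange(.056,.090,.0005);P=sh+d[:,None]*u+lat*nn;uv=proj(f,np.c_[P,np.full(len(d),.032)]).astype(np.float32)
    v=cv2.remap(im,uv[:,:1].copy(),uv[:,1:].copy(),1).ravel();print(lat,v[::4].round(),d[np.argmin(np.gradient(v))])
E
python3 sh.py
```

```text
top 0.195 [0.6835 0.0164] -33.9
top 0.135 [0.6828 0.0149] -38.6
top 0.145 [0.6813 0.0165] -37.0
scene 0.195 [0.6841 0.0163] -36.6
scene 0.135 [0.6846 0.0147] -32.2
scene 0.145 [0.6851 0.0147] -23.6
-0.02 [113. 110. 103.  91.  86.  87.  93.  96.  95.  90.  83.  78.  77.  76.
  75.  71.  69.] 0.061500000000000006
-0.01 [86. 78. 74. 81. 87. 90. 86. 81. 76. 75. 75. 74. 72. 71. 71. 72. 72.] 0.056
0 [82. 88. 92. 86. 81. 76. 78. 80. 80. 78. 76. 74. 74. 73. 73. 73. 73.] 0.060500000000000005
0.01 [92. 93. 93. 96. 95. 95. 88. 77. 65. 62. 61. 63. 66. 69. 71. 72. 73.] 0.0695
0.02 [182. 199. 210. 210. 207. 197. 173. 141. 108.  80.  65.  61.  63.  67.
  71.  75.  79.] 0.0695
0.03 [227. 227. 228. 227. 225. 219. 203. 179. 144. 114.  95.  88.  95. 106.
 118. 128. 132.] 0.07100000000000001
0.04 [227. 228. 228. 228. 228. 227. 221. 206. 186. 159. 140. 128. 126. 129.
 133. 136. 137.] 0.07350000000000001
0.045 [225. 225. 226. 225. 223. 222. 218. 204. 184. 160. 142. 131. 130. 132.
 134. 136. 136.] 0.07200000000000001
```

The refined fit puts the shaft axis at about (0.684, 0.0155), the same in both cameras to within 3 mm. From there to the plate's fitted rear edge is 69.9 mm, and 70 mm is nominal home. With the force rise at the stop, that says it is seated. I check the other plates and hand in.

```bash
python3 - <<'E'
from fit import *
f=avg("top",2)
a=fitplate(f,.531,.045,-.115,(.046,)); b=fitplate(f,.506,-.1005,0,(.052,)); print(a,b)
d=[np.hypot(*(r[0][2][:2]-[.684,.0155])) for r in(a,b)]; print(d)
if min(d)>.12: print(arm.job_done())
E
```

```text
[(18286, 0.046, array([ 0.5315,  0.0448, -0.1108]))] [(4421, 0.052, array([ 5.060e-01, -1.005e-01, -1.000e-04]))]
[np.float64(0.1552892140491413), np.float64(0.21246176126540986)]
the job is handed in; nothing more can be done
None
```

I handed the job in at about 21 s with the 40 mm-slot plate under the gear, against the 38 mm shaft (12 N peak reading; rear edge 69.9 mm from the axis, 70 mm nominal); the other two plates are where they were, 155 and 212 mm away, I didn't re-measure the bystanders at the end, no verdict came back, and I viewed 11 pictures against the limit of 10.

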